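# Push the pin tray through the curing box flap

## Task

Take the wooden push stick by its upright grip and use its end to push the tray of silver pins along the apron and through the sprung orange flap of the white curing box, right up against the rubber stop inside: you should feel it press on the rubber, but do not ram it. Then draw the stick out so that the flap springs fully shut behind the tray, and put the stick down on the bench top, standing on its flat base as it was. Touch the tray and the flap only with the stick, keep both pins in the tray, and leave the other things alone.

Things in the scene. Friction and masses are not known exactly. Their poses are not given: they have to be found in the camera images.
- curing_box: White low curing box, 120 wide (y), 178 deep (x), 86 mm high, fixed. Origin on the bench under the middle of its mouth, in the front face; x points into the box (the pushing direction), z up. Its floor, 6 mm above the bench, runs out toward the robot as a 80 mm wide metal apron, 115 mm long, in front of the mouth.
- mouth (a point): Middle of the mouth's sill: on the floor, in the front face (axes as the box). Open, the mouth is 61 wide and 48 mm high. The channel is 60 mm wide from 17 mm in front of the mouth, 61 mm inside; before that two cheeks, 16 mm high, flare to 75 mm at 45 mm in front of the mouth.
- home_rear (a point): On the floor, 49 mm behind the front face: about where the tray's rear wall stands when home. The hidden rubber-faced stop, 84 mm farther in, is set up to 10 mm nearer or deeper than that and can only be felt. Its rubber gives 1 mm per 3 N (plus 0.06 N per mm/s), 7 mm at most. Press the tray on it with more than 2.5 N for a moment; more than 15 N is ramming.
- flap (a joint): Orange sprung flap, 40 mm tall, a roller on its lower edge, hinged along its top 50 mm above the bench, 6 mm behind the front face. 0 = shut, grows (rad) as it swings up into the box, to 1.35; never outward. It resists with 1 to 3 N, rides on the tray, then drops on the stick (a jolt under 8 N, mostly down); it shuts once the tray's rear is 35 mm behind the front face and the stick is out.
- tray: Open aluminium tray, 84 (x) by 58 (y) by 14 mm high, 120 to 225 g, loose on the apron in front of the flap. Origin in the middle of its underside, x along its length into the box; rear wall (toward the robot) at x = -42 mm, front wall at +42 mm. It starts a little askew and off centre; the cheeks bring it straight as it is pushed.
- pin_a: Silver pin, 70 mm long, lying loose in the left lane of the tray. Origin in its middle.
- pin_b: Silver pin, 74 mm long, lying loose in the right lane of the tray. Origin in its middle.
- push_stick: Light wooden push stick standing on the bench: a flat bar 120 long, 26 wide, 10 mm high with an upright grip on it. Origin on the underside below the grip; x points to the pushing end, which is 95 mm ahead of the origin; the other end is 25 mm behind it. 110 g.
- stick_grip (a point): Grasp point of the stick's upright grip, 45 mm above its underside. The grip is 14 mm thick (y), 32 mm long (x) and reaches from 10 to 63 mm above the underside; pinch it across the 14 mm from above.
- stick_end (a point): Middle of the stick's square pushing end, 5 mm above its underside.
- pliers_red: Small red pliers, a bystander; leave alone.
- key_bunch: Bunch of keys, a bystander; leave alone.
- tweezers: Steel tweezers, a bystander; leave alone.
- loupe: Black loupe, a bystander; leave alone.
- oil_bottle: Little oil bottle with red spout, a bystander; leave alone.
Mind the look-alikes: they are no part of the job. Several things have the shape of the tray; the one meant has the colours described above.

How it is judged:
By the outcome, as a careful person would: the job done as asked, in the order asked, and still so for the second after the job is handed in, with the robot touching nothing.
It also fails if it takes over 72 s, if anything falls off the work surface, if the arm or the gripper's body presses on something with over 40 N, if the wrist force passes 120 N, or if a joint passes its speed limit or range.

## Robot

A 6-joint arm with a two-finger parallel gripper is mounted at the origin on a cart in front of the work surface, level with it; the furniture and walls round the work are solid. World frame = base frame: x ahead of the robot, y to its left, z up, the work surface at z = 0. Lengths are in m, angles in rad, forces in N, time in s.
With the tool pointing down it reaches from about 0.15 to 0.775 m from the base axis. Payload 6.1 kg.
Tool frame: the origin (TCP) lies at the very end of the fingers, on their centre line; the grasp point (between the pads) lies 19 mm behind it; z points along the fingers, y is the line along which they close (so a half turn about z gives the same grasp; the last joint's range is limited). The gripper opens to 85 mm and grips with 20 to 120 N. Pads are 22 mm wide; open, the fingers measure 114 mm over their backs; the gripper's body (76 mm by 85 mm) begins 54 mm behind the grasp point. The pads swing forward as they close: fully open they stand 13 mm farther back than shut.
Start: joints at [-1.146, 0.126, -0.04, 1.405, 0, 1.571], TCP at [0.216, -0.478, 0.231] pointing down, gripper open.
Joint ranges: [-2.72, 2.72], [-0.95, 1.95], [-1.27, 1.35], [-1.78, 2.02], [-1.46, 1.47], [-3.14, 3.14]. Speed limits (rad/s): [2.39, 2.39, 3.01, 3.14, 3.14, 3.14].

## Interface

Orientations are given as a rotation vector (axis times angle).
In Python, from plant import r gives the robot as it stands. The module is installed in compiled form; this text tells all that it offers.
- The arm moves only by the tool jog_arm, never from a script. Its argument "moves" is a list of rows, each an object of numbers: "x", "y", "z": the shift along the tool's x, y, z normalised to -1 to 1, where 1 is 0.03 m; "ax", "ay", "az": the turn, a rotation vector about the tool's x, y, z normalised to -1 to 1, where 1 is 6 degrees; "grip": the opening, from 0 (shut) to 1 (fully open). A call has 1 to 8 rows; each row shifts and turns the commanded pose from where the row before left it, along the tool's axes as they then stand; what a row does not reach is not made up. A row lasts 1/10 s, in which the tool goes at most 50 mm and 8.59 degrees, less where a joint would pass 70% of its speed; a pose out of reach is approached as far as the arm can. A call with a number of a shift or a turn outside -1 to 1 is refused whole. A call with a gripper value outside its range is refused whole. The fingers move at their own pace and stop on an object; the grip force is fixed at half the most. Time passes only in rows, so rows that do not move let the fingers close. It gives the time, the measured TCP pose, the force, the opening and the grip force at its end, in the units of the state.
- r.get_obs(): the state, without advancing time (a new reading comes with each control period).
- r.capture(name): name is "side" or "top" or "wrist"; returns a dict with "frame" (384x512x3 uint8, blue, green, red), "fov_y" (degrees; the focal length in pixels is half the picture's height over the tangent of half this angle, whatever the lens; pixels are square), "cx", "cy" (the principal point, pixels), "origin" and "rotation" of the camera in the world. Camera axes: x right, y down, z forward; pixel columns grow to the right and rows downward; lengths in m; the calibration is good to about 2 mm. A picture is of the moment at which its call begins. There is no depth.
- r.close_job(): hands the job in; it is judged then, once.
The state is a dict: "time_s": time; "qpos": joint angles; "joint_velocities": joint speeds; "joint_efforts": joint torques, N m; "tcp_pos": TCP position; "tool_rot": TCP orientation; "wrist_force": force on the tool from outside, world axes, zero at the start; "wrist_torque": the same for the moment, N m; "grip_width": finger opening in m; "grasp_force": force on a finger pad.
Only numpy, scipy, OpenCV 4.12 (cv2) and the standard library are available. Lean on these libraries where they do the work, as an engineer would, in place of code of your own. Each camera call takes 0.05 s, during which the arm holds its last target. There are 200 camera calls.

## Working session

There is one attempt and no reset: what is moved stays moved. The work goes in short steps, Python scripts to look and compute and a tool call to move; the robot and the scene stay as the last step left them, time stands still between calls to the robot, and variables do not carry over. Pictures are saved under pics/ and viewed, at most 11 in all, crops included, and the job is handed in when it is done.

Besides the shell and the picture viewer there is one more tool, called after ">>>" as a command line: name --argument value ..., lists and objects as JSON in quotes. jog_arm: Moves the arm, as the interface text tells. Its arguments: {"type":"object","properties":{"moves":{"type":"array"}},"required":["moves"]}

```bash
mkdir -p pics
cat > h.py <<'E'
import numpy as np, cv2, json, pickle
from plant import r
def cap(n,tag):
    c=r.capture(n); cv2.imwrite(f'pics/{tag}.png',c['frame']); pickle.dump(c,open(f'pics/{tag}.pkl','wb')); return c
def load(tag): return pickle.load(open(f'pics/{tag}.pkl','rb'))
def ray(c,u,v):
    f=c['frame'].shape[0]/2/np.tan(np.radians(c['fov_y'])/2)
    d=np.array(c['rotation'])@np.array([(u-c['cx'])/f,(v-c['cy'])/f,1.]); return np.array(c['origin']),d/np.linalg.norm(d)
def onz(c,u,v,z):
    o,d=ray(c,u,v); return o+d*(z-o[2])/d[2]
def tri(*a):
    A=0;b=0;R=[]
    for c,u,v in a:
        o,d=ray(c,u,v);P=np.eye(3)-np.outer(d,d);A=A+P;b=b+P@o;R.append((P,o))
    p=np.linalg.solve(A,b); return p,[float(np.linalg.norm(P@(p-o))) for P,o in R]
def proj(c,p):
    f=c['frame'].shape[0]/2/np.tan(np.radians(c['fov_y'])/2)
    q=np.array(c['rotation']).T@(np.array(p)-np.array(c['origin'])); return q[0]/q[2]*f+c['cx'],q[1]/q[2]*f+c['cy']
E
python3 - <<'E'
from h import *
a=cap('top','top0');b=cap('side','side0')
for c in(a,b):print(c['origin'],np.round(c['rotation'],3).tolist(),c['fov_y'])
o=r.get_obs();print(o['tcp_pos'],o['tool_rot'],o['wrist_force'],o['grip_width'],o['time_s'])
E
```

```text
[ 0.49221332 -0.00424149  1.17310696] [-2.197, 2.146, -0.086] 57.619850126095564
[-0.38353028  0.57159209  1.21420134] [-1.276, 2.262, -0.922] 42.73854212188051
[ 0.21621348 -0.47801898  0.23062791] [-3.06966805e+00 -6.61949658e-01  4.63373132e-04] [-0.83471741  0.37263947  0.0031938 ] 0.08590897550402919 0.1
```

View pics/top0.png

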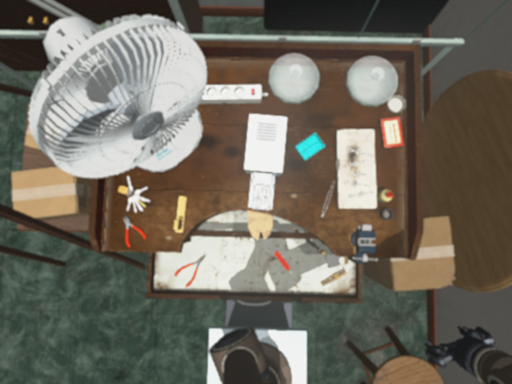

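View pics/side0.png

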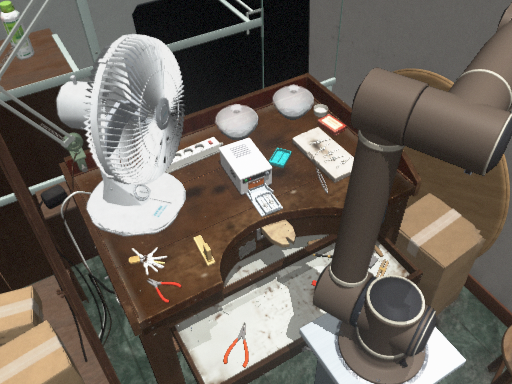

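Top view: white box at (266,143), with apron and tray at (262,190). The yellow-wood stick is at (180,215), and a cyan tray-shaped thing is at (310,146). In the side view these are at (246,165), (265,200), (204,250) and (280,158). Next I'll crop closer.

```bash
sed -i "s/^from plant import r/from plant import r\nfrom scipy.spatial.transform import Rotation as Ro/; s/return c$/return c/" h.py
sed -i "s/c=r.capture(n);/c=r.capture(n); c['rotation']=Ro.from_rotvec(c['rotation']).as_matrix();/" h.py
python3 - <<'E'
from h import *
for t in('top0','side0'):
    c=load(t); c['rotation']=Ro.from_rotvec(c['rotation']).as_matrix(); pickle.dump(c,open(f'pics/{t}.pkl','wb'))
f=load('top0')['frame'];g=load('side0')['frame']
R=lambda im,s:cv2.resize(im,None,fx=s,fy=s,interpolation=cv2.INTER_CUBIC)
A=R(f[110:220,235:335],5)[:550]; B=R(f[190:240,165:205],6)
im=np.zeros((560,780,3),np.uint8); im[:550,:500]=A; im[:300,520:760]=B
cv2.imwrite('pics/c1.png',im)
A=R(g[130:220,215:295],6); B=R(g[230:270,185:225],6)
im=np.zeros((560,780,3),np.uint8); im[:540,:480]=A; im[:240,520:760]=B
cv2.imwrite('pics/c2.png',im)
E
```

```text
(no output)
```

View pics/c1.png

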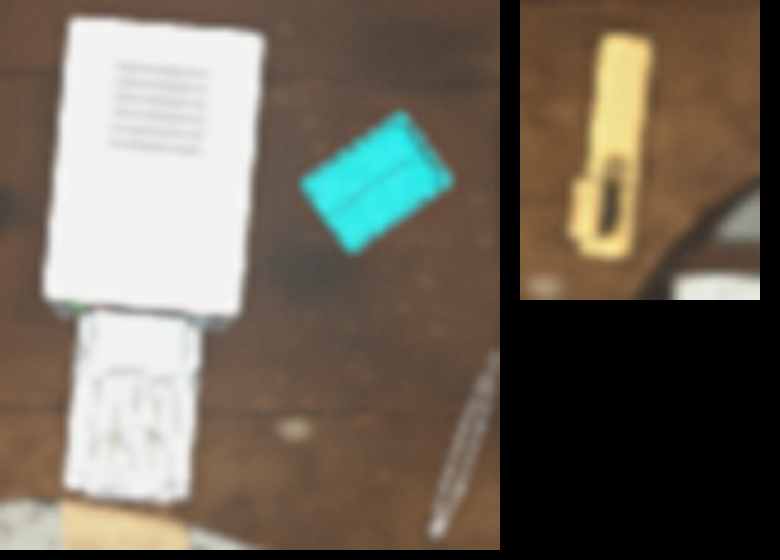

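View pics/c2.png

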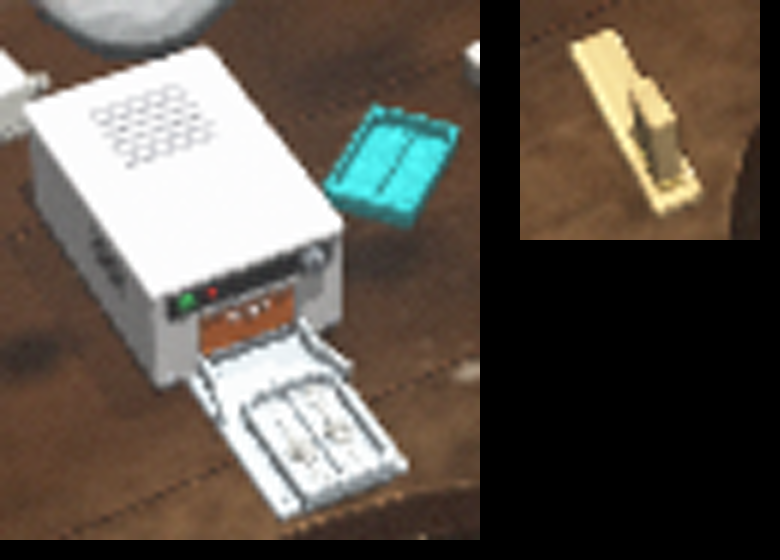

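Candidates for the tray: the silver one on the apron, side (265,200), and the cyan one, side (280,158). The silver one holds the pins, so that is the one I'll push. For the stick, the yellow wooden bar with the grip at top (180,215) has no rival.

Run:
```python
from h import *
t=load('top0');s=load('side0')
T=lambda U,V,x0,y0,k,X=0:((U-X+.5)/k-.5+x0,(V+.5)/k-.5+y0)
tb=lambda U,V:(t,*T(U,V,165,190,6,520)); sb=lambda U,V:(s,*T(U,V,185,230,6,520))
ta=lambda U,V:(t,*T(U,V,235,110,5)); sa=lambda U,V:(s,*T(U,V,215,130,6))
pr=lambda n,x:print(n,np.round(x[0],4),np.round(x[1],4))
pr('griptop',tri(tb(585,208),sb(655,100)))
pr('endL',tri(tb(602,36),sb(572,46)))
pr('endR',tri(tb(652,40),sb(612,31)))
pr('nearL',tri(tb(582,254),sb(659,212)));pr('nearR',tri(tb(631,258),sb(699,188)))
for n,p in dict(eL=(602,36),eR=(652,40),nL=(582,254),nR=(631,258)).items():print(n,np.round(onz(*tb(*p),.01),4))
for n,p in dict(eL=(572,46),eR=(612,31),nL=(659,212),nR=(699,188)).items():print('s',n,np.round(onz(*sb(*p),.01),4))
pr('boxFL',tri(ta(45,298),sa(160,298)));pr('boxFR',tri(ta(240,316),sa(341,228)));pr('boxBL',tri(ta(70,17),sa(30,102)));pr('boxBR',tri(ta(264,35),sa(208,48)))
pr('apL',tri(ta(66,487),sa(283,516)));pr('apR',tri(ta(187,499),sa(405,467)))
for n,p in dict(trayrearL=(290,500),trayrearR=(402,466),frontL=(247,405),frontR=(325,372)).items():print(n,np.round(onz(*sa(*p),.02),4))
```

```text
griptop [0.4831 0.2668 0.0647] [0.0024 0.0024]
endL [0.578  0.2743 0.0119] [0.0028 0.0028]
endR [0.578  0.2492 0.0076] [0.0006 0.0006]
nearL [0.4579 0.2813 0.0115] [0.0014 0.0014]
nearR [0.4579 0.256  0.013 ] [0.0012 0.0012]
eL [0.5798 0.2772 0.01  ]
eR [0.5782 0.2492 0.01  ]
nL [0.4587 0.2829 0.01  ]
nR [0.4571 0.2557 0.01  ]
s eL [0.5775 0.2718 0.01  ]
s eR [0.5757 0.2494 0.01  ]
s nL [0.458  0.2799 0.01  ]
s nR [0.4608 0.2562 0.01  ]
boxFL [0.6599 0.0535 0.0862] [0.0037 0.0037]
boxFR [ 0.6543 -0.0654  0.0847] [0.0011 0.0011]
boxBL [0.8387 0.0418 0.0929] [0.0043 0.0043]
boxBR [ 0.8346 -0.0793  0.0834] [0.0011 0.0011]
apL [0.546  0.0417 0.0079] [0.002 0.002]
apR [ 0.5414 -0.0372  0.0067] [0.0005 0.0005]
trayrearL [0.5435 0.0363 0.02  ]
trayrearR [ 0.5329 -0.0291  0.02  ]
frontL [0.6175 0.0203 0.02  ]
frontR [ 0.6168 -0.0305  0.02  ]
```

>>> jog_arm --moves '[{"x": 0.5,"y": -0.5},{"x": 0.95,"y": -1},{"x": 0.95,"y": -1},{"x": 0.95,"y": -1},{"x": 0.95,"y": -1},{"x": 0.95,"y": -1},{"x": 0.95,"y": -1},{"x": 0.95,"y": -1}]'

```text
invalid input at $.moves[0]: expected keys x, y, z, ax, ay, az, grip
```

>>> jog_arm --moves '[{"x": 0.95,"y": -1},{"x": 0.95,"y": -1},{"x": 0.95,"y": -1},{"x": 0.95,"y": -1},{"x": 0.95,"y": -1},{"x": 0.95,"y": -1},{"x": 0.95,"y": -1},{"x": 0.95,"y": -1}]'

```text
invalid input at $.moves[0]: expected keys x, y, z, ax, ay, az, grip
```

>>> jog_arm --moves '[{"x": 0.8,"y": -0.8},{"x": 0.4,"y": -0.5},{"az": 0.7},{"az": 1},{"az": 1},{"az": 1},{"az": 0.87},{}]'

```text
invalid input at $.moves[0]: expected keys x, y, z, ax, ay, az, grip
```

>>> jog_arm --moves '[{"x": 0.5,"y": -0.5,"z": 0,"ax": 0,"ay": 0,"az": 0,"grip": 1},{"x": 0.95,"y": -1,"z": 0,"ax": 0,"ay": 0,"az": 0,"grip": 1},{"x": 0.95,"y": -1,"z": 0,"ax": 0,"ay": 0,"az": 0,"grip": 1},{"x": 0.95,"y": -1,"z": 0,"ax": 0,"ay": 0,"az": 0,"grip": 1},{"x": 0.95,"y": -1,"z": 0,"ax": 0,"ay": 0,"az": 0,"grip": 1},{"x": 0.95,"y": -1,"z": 0,"ax": 0,"ay": 0,"az": 0,"grip": 1},{"x": 0.95,"y": -1,"z": 0,"ax": 0,"ay": 0,"az": 0,"grip": 1},{"x": 0.95,"y": -1,"z": 0,"ax": 0,"ay": 0,"az": 0,"grip": 1}]'

```text
time_s: 0.9
tcp_pos: [0.319, -0.1833, 0.2311]
tool_rot: [-3.071, -0.661, 0.0]
wrist_force: [1.6, 0.9, 0.5]
grip_width: 0.0855
grasp_force: 0.0
```

>>> jog_arm --moves '[{"x": 0.95,"y": -1,"z": 0,"ax": 0,"ay": 0,"az": 0,"grip": 1},{"x": 0.95,"y": -1,"z": 0,"ax": 0,"ay": 0,"az": 0,"grip": 1},{"x": 0.95,"y": -1,"z": 0,"ax": 0,"ay": 0,"az": 0,"grip": 1},{"x": 0.95,"y": -1,"z": 0,"ax": 0,"ay": 0,"az": 0,"grip": 1},{"x": 0.95,"y": -1,"z": 0,"ax": 0,"ay": 0,"az": 0,"grip": 1},{"x": 0.95,"y": -1,"z": 0,"ax": 0,"ay": 0,"az": 0,"grip": 1},{"x": 0.95,"y": -1,"z": 0,"ax": 0,"ay": 0,"az": 0,"grip": 1},{"x": 0.95,"y": -1,"z": 0,"ax": 0,"ay": 0,"az": 0,"grip": 1}]'

```text
time_s: 1.7
tcp_pos: [0.4279, 0.1295, 0.2311]
tool_rot: [3.071, 0.663, -0.0]
wrist_force: [0.8, -0.5, 0.3]
grip_width: 0.0855
grasp_force: 0.0
```

>>> jog_arm --moves '[{"x": 0.95,"y": -0.9,"z": 0,"ax": 0,"ay": 0,"az": 0,"grip": 1},{"x": 0.6,"y": -0.6,"z": 0,"ax": 0,"ay": 0,"az": 0,"grip": 1},{"x": 0,"y": 0,"z": 0,"ax": 0,"ay": 0,"az": 0.7,"grip": 1},{"x": 0,"y": 0,"z": 0,"ax": 0,"ay": 0,"az": 1,"grip": 1},{"x": 0,"y": 0,"z": 0,"ax": 0,"ay": 0,"az": 1,"grip": 1},{"x": 0,"y": 0,"z": 0,"ax": 0,"ay": 0,"az": 1,"grip": 1},{"x": 0,"y": 0,"z": 0,"ax": 0,"ay": 0,"az": 0.87,"grip": 1},{"x": 0,"y": 0,"z": 0,"ax": 0,"ay": 0,"az": 0,"grip": 1}]'

```text
time_s: 2.5
tcp_pos: [0.4763, 0.0728, 0.231]
tool_rot: [-3.051, -0.15, 0.034]
wrist_force: [-0.3, -0.3, 0.5]
grip_width: 0.0856
grasp_force: 0.0
```

Run:
```python
from h import *
c=cap('wrist','w1');print(c['origin'],np.round(c['rotation'],3).tolist(),c['fov_y'])
o=r.get_obs();print(o['tcp_pos'],o['tool_rot'],Ro.from_rotvec(o['tool_rot']).as_matrix().round(3).tolist())
for p in [(.483,.267,.064),(.578,.262,.01),(.657,-.006,.006),(.5437,.002,.006)]:print(p,np.round(proj(c,p)))
```

```text
[0.55753188 0.06832451 0.37112192] [[0.097, -0.94, -0.328], [-0.992, -0.12, 0.051], [-0.087, 0.32, -0.943]] 61.19075129459026
[0.4762122  0.07407165 0.23112115] [-3.0502075  -0.15307501  0.03410423] [[0.995, 0.099, -0.027], [0.101, -0.991, 0.086], [-0.018, -0.088, -0.996]]
(0.483, 0.267, 0.064) [ 78. 140.]
(0.578, 0.262, 0.01) [106.  43.]
(0.657, -0.006, 0.006) [377. -20.]
(0.5437, 0.002, 0.006) [347. 102.]
```

View pics/w1.png

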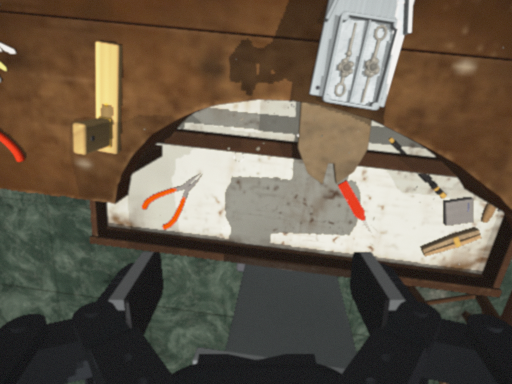

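Run:
```python
from h import *
o=r.get_obs();print(np.round(o['qpos'],3),np.round(o['joint_velocities'],2),np.round(o['tcp_pos'],3))
```

```text
[ 0.1    0.058 -0.118  1.413  0.088  3.141] [ 0.04 -0.    0.   -0.    0.01 -0.  ] [0.476 0.074 0.231]
```

Joint 6 hit its limit at +3.14, so that turn stopped short and tilted the tool. I'll take the half-turned grasp instead, with q6 near 0.5. In the wrist picture the grip at (90,137) and stick end at (106,43) match the predictions, and the apron end at (345,105) matches too.

>>> jog_arm --moves '[{"x": 0,"y": 0,"z": 0,"ax": 0,"ay": 0,"az": -1,"grip": 1},{"x": 0,"y": 0,"z": 0,"ax": 0,"ay": 0,"az": -1,"grip": 1},{"x": 0,"y": 0,"z": 0,"ax": 0,"ay": 0,"az": -1,"grip": 1},{"x": 0,"y": 0,"z": 0,"ax": 0,"ay": 0,"az": -1,"grip": 1},{"x": 0,"y": 0,"z": 0,"ax": 0,"ay": 0,"az": -1,"grip": 1},{"x": 0,"y": 0,"z": 0,"ax": 0,"ay": 0,"az": -1,"grip": 1},{"x": 0,"y": 0,"z": 0,"ax": 0,"ay": 0,"az": -1,"grip": 1},{"x": 0,"y": 0,"z": 0,"ax": 0,"ay": 0,"az": -1,"grip": 1}]'

```text
time_s: 3.35
tcp_pos: [0.476, 0.0765, 0.2313]
tool_rot: [-2.717, -1.393, -0.024]
wrist_force: [-0.1, 0.3, -0.3]
grip_width: 0.0852
grasp_force: 0.0
```

>>> jog_arm --moves '[{"x": 0,"y": 0,"z": 0,"ax": 0,"ay": 0,"az": -1,"grip": 1},{"x": 0,"y": 0,"z": 0,"ax": 0,"ay": 0,"az": -1,"grip": 1},{"x": 0,"y": 0,"z": 0,"ax": 0,"ay": 0,"az": -1,"grip": 1},{"x": 0,"y": 0,"z": 0,"ax": 0,"ay": 0,"az": -1,"grip": 1},{"x": 0,"y": 0,"z": 0,"ax": 0,"ay": 0,"az": -1,"grip": 1},{"x": 0,"y": 0,"z": 0,"ax": 0,"ay": 0,"az": -1,"grip": 1},{"x": 0,"y": 0,"z": 0,"ax": 0,"ay": 0,"az": -1,"grip": 1},{"x": 0,"y": 0,"z": 0,"ax": 0,"ay": 0,"az": -1,"grip": 1}]'

```text
time_s: 4.15
tcp_pos: [0.476, 0.0765, 0.2313]
tool_rot: [-1.923, -2.387, -0.077]
wrist_force: [-0.2, -0.1, 0.7]
grip_width: 0.085
grasp_force: 0.0
```

>>> jog_arm --moves '[{"x": 0,"y": 0,"z": 0,"ax": 0,"ay": 0,"az": -1,"grip": 1},{"x": 0,"y": 0,"z": 0,"ax": 0,"ay": 0,"az": -1,"grip": 1},{"x": 0,"y": 0,"z": 0,"ax": 0,"ay": 0,"az": -1,"grip": 1},{"x": 0,"y": 0,"z": 0,"ax": 0,"ay": 0,"az": -1,"grip": 1},{"x": 0,"y": 0,"z": 0,"ax": 0,"ay": 0,"az": -1,"grip": 1},{"x": 0,"y": 0,"z": 0,"ax": 0,"ay": 0,"az": -1,"grip": 1},{"x": 0,"y": 0,"z": 0,"ax": 0,"ay": 0,"az": -1,"grip": 1},{"x": 0,"y": 0,"z": 0,"ax": 0,"ay": 0,"az": -1,"grip": 1}]'

```text
time_s: 4.95
tcp_pos: [0.476, 0.0765, 0.2313]
tool_rot: [-0.793, -2.988, -0.118]
wrist_force: [0.3, -0.8, 1.2]
grip_width: 0.0854
grasp_force: 0.0
```

>>> jog_arm --moves '[{"x": 0,"y": 0,"z": 0,"ax": 0,"ay": 0,"az": -1,"grip": 1},{"x": 0,"y": 0,"z": 0,"ax": 0,"ay": 0,"az": -1,"grip": 1},{"x": 0,"y": 0,"z": 0,"ax": 0,"ay": 0,"az": -1,"grip": 1},{"x": 0,"y": 0,"z": 0,"ax": 0,"ay": 0,"az": -1,"grip": 1},{"x": 0,"y": 0,"z": 0,"ax": 0,"ay": 0,"az": 0,"grip": 1}]'

```text
time_s: 5.45
tcp_pos: [0.476, 0.0764, 0.2313]
tool_rot: [-0.161, -3.104, -0.132]
wrist_force: [0.7, -0.9, 0.0]
grip_width: 0.0852
grasp_force: 0.0
```

```bash
cat >> h.py <<'E'
def plan(p,yaw,down=True):
    """rows needed to TCP p with tool x at yaw, tool down: turn first (tool axes now), then shift in turned axes"""
    o=r.get_obs();R=Ro.from_rotvec(o['tool_rot'])
    x=np.array([np.cos(yaw),np.sin(yaw),0]);z=np.array([0,0,-1.]);G=Ro.from_matrix(np.c_[x,np.cross(z,x),z])
    print('t',round(o['time_s'],2),'tcp',np.round(o['tcp_pos'],4),'q',np.round(o['qpos'],2),'F',np.round(o['wrist_force'],2))
    print('turn units',np.round(np.degrees((R.inv()*G).as_rotvec())/6,3),'shift units',np.round(G.inv().apply(np.array(p)-o['tcp_pos'])/.03,3))
E
python3 -c "
from h import *
plan((.483,.267,.231),np.pi-.054)"
```

```text
t 5.45 tcp [0.476  0.0764 0.2313] q [ 0.11  0.06 -0.12  1.41  0.09  0.21] F [ 0.7  -0.88  0.  ]
turn units [ 0.8   -0.318 -0.476] shift units [0.111 6.355 0.009]
```

>>> jog_arm --moves '[{"x": 0,"y": 0,"z": 0,"ax": 0.8,"ay": -0.32,"az": -0.48,"grip": 1},{"x": 0,"y": 0.8,"z": 0,"ax": 0,"ay": 0,"az": 0,"grip": 1},{"x": 0,"y": 1,"z": 0,"ax": 0,"ay": 0,"az": 0,"grip": 1},{"x": 0,"y": 1,"z": 0,"ax": 0,"ay": 0,"az": 0,"grip": 1},{"x": 0.1,"y": 1,"z": 0,"ax": 0,"ay": 0,"az": 0,"grip": 1},{"x": 0,"y": 1,"z": 0,"ax": 0,"ay": 0,"az": 0,"grip": 1},{"x": 0,"y": 1,"z": 0,"ax": 0,"ay": 0,"az": 0,"grip": 1},{"x": 0,"y": 0.55,"z": 0,"ax": 0,"ay": 0,"az": 0,"grip": 1}]'

```text
time_s: 6.25
tcp_pos: [0.4835, 0.2685, 0.2311]
tool_rot: [0.086, 3.14, 0.0]
wrist_force: [-0.7, -0.4, 0.2]
grip_width: 0.0852
grasp_force: 0.0
```

>>> jog_arm --moves '[{"x": 0,"y": 0,"z": 0,"ax": 0,"ay": 0,"az": 0,"grip": 1},{"x": 0,"y": 0,"z": 0,"ax": 0,"ay": 0,"az": 0,"grip": 1}]'

```text
time_s: 6.45
tcp_pos: [0.4836, 0.266, 0.2312]
tool_rot: [-0.087, -3.14, 0.001]
wrist_force: [0.3, -0.2, 0.3]
grip_width: 0.0853
grasp_force: 0.0
```

```bash
python3 -c "
from h import *
c=cap('wrist','w2');print(c['origin'])
plan((.483,.267,.064),np.pi-.054)
f=c['frame'];cv2.imwrite('pics/w2v.png',cv2.resize(f,(800,600),interpolation=cv2.INTER_CUBIC))
for p in [(.483,.267,.063),(.578,.262,.01),(.4583,.2685,.01)]:print(p,np.round(np.array(proj(c,p))*800/512))"
```

```text
[0.40619619 0.27047399 0.37326576]
t 6.5 tcp [0.4837 0.2655 0.2313] q [ 0.5   0.18  0.02  1.41 -0.    0.56] F [-0.07 -0.51 -0.24]
turn units [-0.006  0.002 -0.019] shift units [0.027 0.048 5.578]
(0.483, 0.267, 0.063) [402. 267.]
(0.578, 0.262, 0.01) [402. 369.]
(0.4583, 0.2685, 0.01) [403. 215.]
```

View pics/w2v.png

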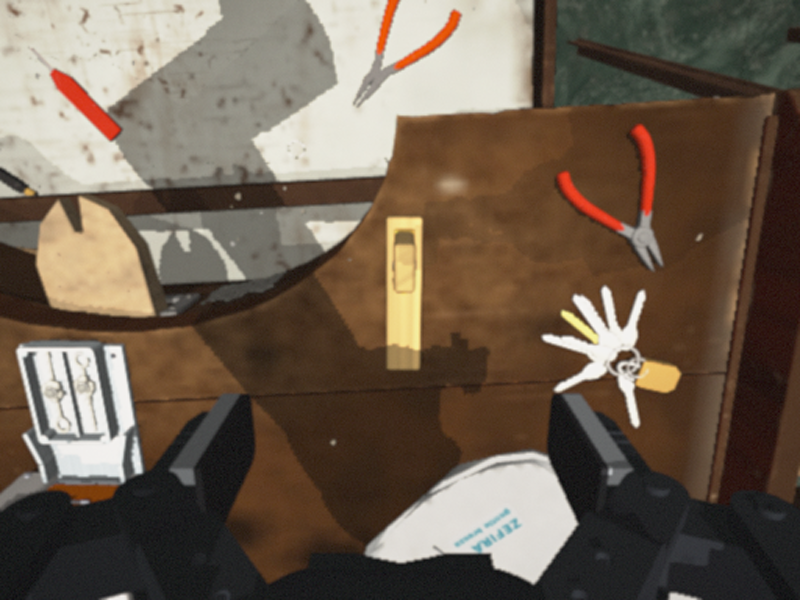

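The picture shows the stick squarely between the fingers: grip top at (403,268), stick ends at (404,217) and (403,369). All agree with the projections to within 2 px, so I'll descend and grasp.

>>> jog_arm --moves '[{"x": 0,"y": 0.05,"z": 0.7,"ax": 0,"ay": 0,"az": 0,"grip": 1},{"x": 0,"y": 0,"z": 1,"ax": 0,"ay": 0,"az": 0,"grip": 1},{"x": 0,"y": 0,"z": 1,"ax": 0,"ay": 0,"az": 0,"grip": 1},{"x": 0,"y": 0,"z": 1,"ax": 0,"ay": 0,"az": 0,"grip": 1},{"x": 0,"y": 0,"z": 1,"ax": 0,"ay": 0,"az": 0,"grip": 1},{"x": 0,"y": 0,"z": 1,"ax": 0,"ay": 0,"az": 0,"grip": 1},{"x": 0,"y": 0,"z": 0.7,"ax": 0,"ay": 0,"az": 0,"grip": 1},{"x": 0,"y": 0,"z": 0.37,"ax": 0,"ay": 0,"az": 0,"grip": 1}]'

```text
time_s: 7.3
tcp_pos: [0.4831, 0.2659, 0.0265]
tool_rot: [-0.09, -3.139, 0.002]
wrist_force: [0.4, -0.2, -0.2]
grip_width: 0.0856
grasp_force: 0.0
```

>>> jog_arm --moves '[{"x": 0,"y": 0,"z": 0,"ax": 0,"ay": 0,"az": 0,"grip": 1},{"x": 0,"y": 0,"z": 0,"ax": 0,"ay": 0,"az": 0,"grip": 0.6},{"x": 0,"y": 0,"z": 0,"ax": 0,"ay": 0,"az": 0,"grip": 0.4},{"x": 0,"y": 0,"z": 0,"ax": 0,"ay": 0,"az": 0,"grip": 0.25},{"x": 0,"y": 0,"z": 0,"ax": 0,"ay": 0,"az": 0,"grip": 0},{"x": 0,"y": 0,"z": 0,"ax": 0,"ay": 0,"az": 0,"grip": 0},{"x": 0,"y": 0,"z": 0,"ax": 0,"ay": 0,"az": 0,"grip": 0},{"x": 0,"y": 0,"z": 0,"ax": 0,"ay": 0,"az": 0,"grip": 0}]'

```text
time_s: 8.1
tcp_pos: [0.4843, 0.268, 0.0288]
tool_rot: [0.086, 3.139, 0.001]
wrist_force: [-0.1, 0.2, 5.9]
grip_width: 0.0132
grasp_force: 59.1
```

>>> jog_arm --moves '[{"x": 0,"y": 0,"z": 0,"ax": 0,"ay": 0,"az": 0,"grip": 0},{"x": 0,"y": 0,"z": 0,"ax": 0,"ay": 0,"az": 0,"grip": 0},{"x": 0,"y": 0,"z": 0,"ax": 0,"ay": 0,"az": 0,"grip": 0}]'

```text
time_s: 8.4
tcp_pos: [0.4844, 0.268, 0.0289]
tool_rot: [0.086, 3.139, 0.001]
wrist_force: [-0.7, 0.1, 5.6]
grip_width: 0.0132
grasp_force: 59.2
```

```bash
python3 -c "
from h import *
plan((.483,.267,.128),np.pi-.054)"
```

```text
t 8.4 tcp [0.4844 0.268  0.0289] q [ 0.51  0.25 -0.34  0.98 -0.    0.56] F [-0.67  0.13  5.58]
turn units [ 0.006  0.012 -0.01 ] shift units [ 0.044 -0.035 -3.305]
```

>>> jog_arm --moves '[{"x": 0,"y": 0,"z": -0.3,"ax": 0,"ay": 0,"az": 0,"grip": 0},{"x": 0,"y": 0,"z": -0.6,"ax": 0,"ay": 0,"az": 0.13,"grip": 0},{"x": 0,"y": -0.5,"z": -0.6,"ax": 0,"ay": 0,"az": 0,"grip": 0},{"x": 0.2,"y": -1,"z": 0,"ax": 0,"ay": 0,"az": 0,"grip": 0},{"x": 0.2,"y": -1,"z": 0,"ax": 0,"ay": 0,"az": 0,"grip": 0},{"x": 0.2,"y": -1,"z": 0,"ax": 0,"ay": 0,"az": 0,"grip": 0},{"x": 0.2,"y": -1,"z": 0,"ax": 0,"ay": 0,"az": 0,"grip": 0},{"x": 0.2,"y": -1,"z": 0,"ax": 0,"ay": 0,"az": 0,"grip": 0}]'

```text
time_s: 9.2
tcp_pos: [0.4421, 0.1041, 0.0733]
tool_rot: [0.108, 3.14, -0.0]
wrist_force: [0.4, 0.0, -0.7]
grip_width: 0.0132
grasp_force: 58.6
```

>>> jog_arm --moves '[{"x": 0.2,"y": -1,"z": 0,"ax": 0,"ay": 0,"az": 0,"grip": 0},{"x": 0.2,"y": -1,"z": 0,"ax": 0,"ay": 0,"az": 0,"grip": 0},{"x": 0.2,"y": -0.8,"z": 0,"ax": 0,"ay": 0,"az": 0,"grip": 0},{"x": 0.08,"y": -0.4,"z": 0,"ax": 0,"ay": 0,"az": 0,"grip": 0},{"x": 0,"y": 0,"z": 0,"ax": 0,"ay": 0,"az": 0,"grip": 0},{"x": 0,"y": 0,"z": 0,"ax": 0,"ay": 0,"az": 0,"grip": 0},{"x": 0,"y": 0,"z": 0,"ax": 0,"ay": 0,"az": 0,"grip": 0}]'

```text
time_s: 9.9
tcp_pos: [0.4162, 0.0115, 0.0733]
tool_rot: [0.107, 3.139, 0.0]
wrist_force: [0.3, 0.7, -2.2]
grip_width: 0.0137
grasp_force: 58.6
```

```bash
python3 -c "
from h import *
c=cap('wrist','w3')
plan((.4225,.010,.07),np.pi-.068)
f=c['frame'];cv2.imwrite('pics/w3v.png',cv2.resize(f,(800,600),interpolation=cv2.INTER_CUBIC))
for p in [(.657,-.006,.086),(.657,-.006,.006),(.5437,.002,.006)]:print(p,np.round(np.array(proj(c,p))*800/512))"
```

```text
t 9.95 tcp [0.4162 0.0115 0.0732] q [ 0.03 -0.03 -0.55  1.04  0.    0.1 ] F [-0.39 -0.16 -1.23]
turn units [0.002 0.004 0.004] shift units [-0.213 -0.037  0.108]
(0.657, -0.006, 0.086) [398. 910.]
(0.657, -0.006, 0.006) [399. 712.]
(0.5437, 0.002, 0.006) [399. 556.]
```

View pics/w3v.png

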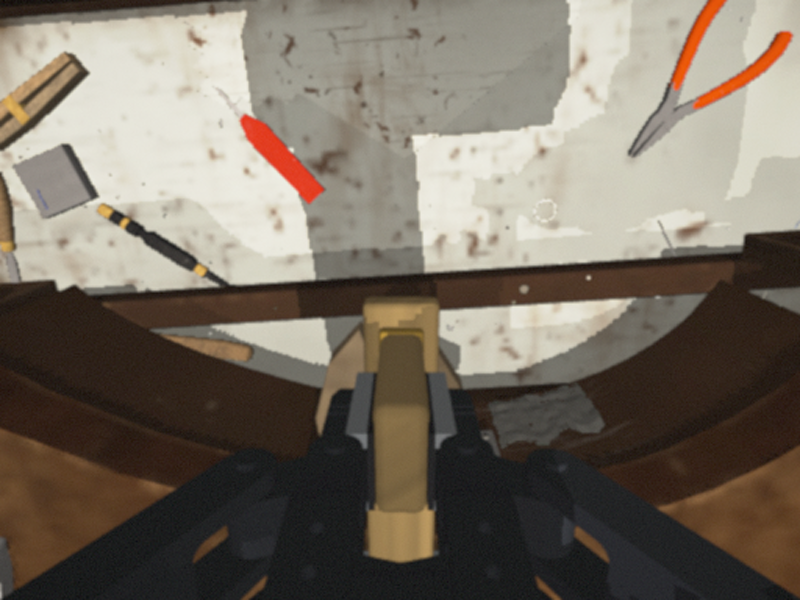

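Run:
```python
from h import *
M=np.array([.657,-.006]);u=np.array([.9977,-.068]);n=np.array([.068,.9977])
c1=load('w1');c2=load('w2')
def q(n_,c,U,V,z,k=1):
    p=onz(c,U*k,V*k,z);d=p[:2]-M;print(n_,np.round(p,4),'s,t',np.round(d@u,4),np.round(d@n,4))
k=512/800
for nm,U,V,z in [('rearR',18,347,.02),('rearL',102,345,.02),('frontL',112,437,.02),('frontR',38,441,.02),('apron L end',125,346,.006)]:q(nm,c2,U,V,z,k)
f=cv2.resize(c1['frame'][0:115,295:420],None,fx=5,fy=5,interpolation=cv2.INTER_CUBIC);cv2.imwrite('pics/c3.png',f)
```

```text
rearR [ 0.5396 -0.0262  0.02  ] s,t -0.1157 -0.0282
rearL [0.5414 0.0374 0.02  ] s,t -0.1182 0.0355
frontL [0.6205 0.0269 0.02  ] s,t -0.0387 0.0303
frontR [ 0.6209 -0.0334  0.02  ] s,t -0.0341 -0.0297
apron L end [0.5486 0.046  0.006 ] s,t -0.1117 0.0445
```

View pics/c3.png

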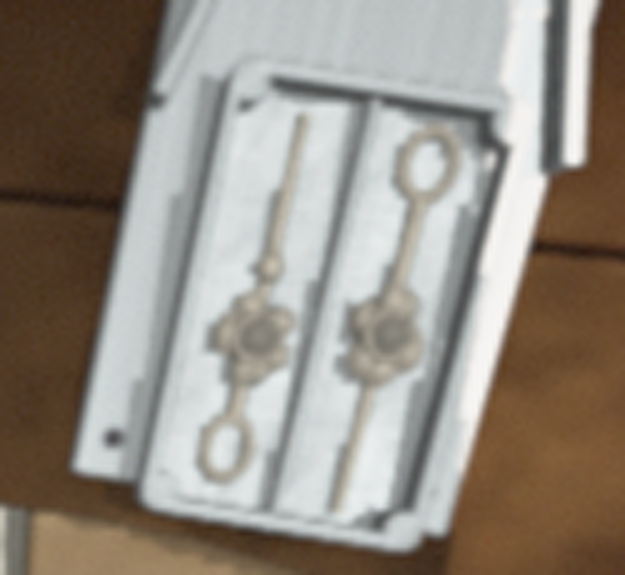

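The crop shows the tray near the apron's rear end, slightly right of centre and slightly askew. Its rear corners are at (140,500) and (418,547), its front corners at (235,65) and (510,100), and the apron corners at (75,470) and (445,535).

Run:
```python
from h import *
M=np.array([.657,-.006]);u=np.array([.9977,-.068]);n=np.array([.068,.9977])
c1=load('w1')
for nm,U,V,z in [('rearL',140,500,.02),('rearR',418,547,.02),('frontR',510,100,.02),('frontL',235,65,.02),('apL',75,470,.006),('apR',445,535,.006),('apLfar',125,215,.006),('apRfar',540,200,.006),('cheekLend',155,97,.022),('cheekRend',570,165,.022)]:
    p=onz(c1,(U+.5)/5-.5+295,(V+.5)/5-.5,z);d=p[:2]-M;print(nm,np.round(p,4),'s,t',np.round(d@u,4),np.round(d@n,4))
```

```text
rearL [0.5443 0.029  0.02  ] s,t -0.1148 0.0272
rearR [ 0.5409 -0.0283  0.02  ] s,t -0.1143 -0.0301
frontR [ 0.6228 -0.0276  0.02  ] s,t -0.0326 -0.0239
frontL [0.6245 0.0241 0.02  ] s,t -0.0345 0.0279
apL [0.5485 0.042  0.006 ] s,t -0.1115 0.0405
apR [ 0.5432 -0.0372  0.006 ] s,t -0.1114 -0.0388
apLfar [0.5986 0.0394 0.006 ] s,t -0.0614 0.0413
apRfar [ 0.6084 -0.0413  0.006 ] s,t -0.046 -0.0385
cheekLend [0.6175 0.0383 0.022 ] s,t -0.0424 0.0415
cheekRend [ 0.6126 -0.0405  0.022 ] s,t -0.042 -0.0374
```

Run:
```python
from h import *
a,b=load('w1'),load('w2')
print(tri((a,332,165),(b,75*.64,230*.64)),tri((a,370,122),(b,40*.64,263*.64)))
```

```text
(array([ 0.46298782, -0.00309224, -0.04380635]), [0.00014998274434861137, 0.0001499827443486104]) (array([ 0.50689141, -0.0557921 , -0.0776899 ]), [0.013726236303360555, 0.013726236303360654])
```

>>> jog_arm --moves '[{"x": 0,"y": 0,"z": 0.2,"ax": 0,"ay": 0,"az": 0,"grip": 0},{"x": 0,"y": 0,"z": 0.2,"ax": 0,"ay": 0,"az": 0,"grip": 0}]'

```text
time_s: 10.15
tcp_pos: [0.416, 0.0113, 0.0607]
tool_rot: [0.106, 3.139, 0.0]
wrist_force: [0.4, 0.0, -2.0]
grip_width: 0.0133
grasp_force: 58.6
```

>>> jog_arm --moves '[{"x": 0,"y": 0,"z": 0.3,"ax": 0,"ay": 0,"az": 0,"grip": 0},{"x": 0,"y": 0,"z": 0.3,"ax": 0,"ay": 0,"az": 0,"grip": 0},{"x": 0,"y": 0,"z": 0.18,"ax": 0,"ay": 0,"az": 0,"grip": 0},{"x": -0.2,"y": 0,"z": 0,"ax": 0,"ay": 0,"az": 0,"grip": 0},{"x": -0.3,"y": 0,"z": 0,"ax": 0,"ay": 0,"az": 0,"grip": 0},{"x": -0.2,"y": 0,"z": 0,"ax": 0,"ay": 0,"az": 0,"grip": 0},{"x": -0.1,"y": 0,"z": 0,"ax": 0,"ay": 0,"az": 0,"grip": 0},{"x": 0,"y": 0,"z": 0,"ax": 0,"ay": 0,"az": 0,"grip": 0}]'

```text
time_s: 10.95
tcp_pos: [0.4406, 0.0091, 0.0381]
tool_rot: [0.108, 3.139, 0.0]
wrist_force: [0.6, 0.5, -1.3]
grip_width: 0.0132
grasp_force: 58.6
```

>>> jog_arm --moves '[{"x": 0,"y": 0,"z": 0,"ax": 0,"ay": 0,"az": 0,"grip": 0},{"x": -0.05,"y": 0,"z": 0,"ax": 0,"ay": 0,"az": 0,"grip": 0},{"x": -0.1,"y": 0,"z": 0,"ax": 0,"ay": 0,"az": 0,"grip": 0},{"x": -0.1,"y": 0,"z": 0,"ax": 0,"ay": 0,"az": 0,"grip": 0},{"x": -0.1,"y": 0,"z": 0,"ax": 0,"ay": 0,"az": 0,"grip": 0},{"x": -0.1,"y": 0,"z": 0,"ax": 0,"ay": 0,"az": 0,"grip": 0}]'

```text
time_s: 11.55
tcp_pos: [0.4532, 0.0082, 0.0378]
tool_rot: [-0.108, -3.14, 0.0]
wrist_force: [-1.2, -0.4, 0.8]
grip_width: 0.013
grasp_force: 58.7
```

Run:
```python
from h import *
plan((.4225,.010,.0374),np.pi-.068)
c=cap('side','side1');d=cap('top','top1')
A=cv2.resize(c['frame'][150:250,215:315],None,fx=4,fy=4,interpolation=cv2.INTER_CUBIC)
B=cv2.resize(d['frame'][150:250,215:315],None,fx=4,fy=4,interpolation=cv2.INTER_CUBIC)
cv2.imwrite('pics/c4.png',np.hstack([A,B]))
```

```text
t 11.55 tcp [0.4532 0.0082 0.0378] q [ 0.02  0.07 -0.54  0.96 -0.    0.09] F [-1.23 -0.38  0.76]
turn units [-0.    -0.002 -0.007] shift units [ 1.025 -0.01   0.012]
```

View pics/c4.png

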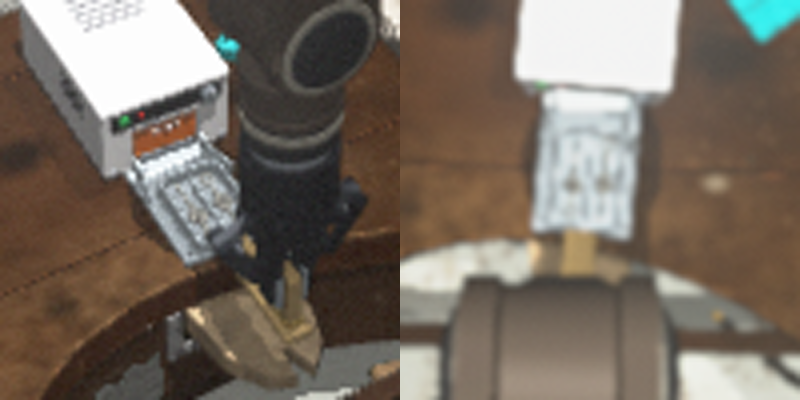

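Crop shows the stick end at the middle of the tray's rear wall, with the tray straight and both pins in it. I'll push on.

>>> jog_arm --moves '[{"x": -0.1,"y": 0,"z": 0,"ax": 0,"ay": 0,"az": 0,"grip": 0},{"x": -0.13,"y": 0,"z": 0,"ax": 0,"ay": 0,"az": 0,"grip": 0},{"x": -0.15,"y": 0,"z": 0,"ax": 0,"ay": 0,"az": 0,"grip": 0},{"x": -0.15,"y": 0,"z": 0,"ax": 0,"ay": 0,"az": 0,"grip": 0},{"x": -0.15,"y": 0,"z": 0,"ax": 0,"ay": 0,"az": 0,"grip": 0},{"x": -0.15,"y": 0,"z": 0,"ax": 0,"ay": 0,"az": 0,"grip": 0},{"x": -0.15,"y": 0,"z": 0,"ax": 0,"ay": 0,"az": 0,"grip": 0},{"x": -0.15,"y": 0,"z": 0,"ax": 0,"ay": 0,"az": 0,"grip": 0}]'

```text
time_s: 12.45
tcp_pos: [0.4871, 0.006, 0.0378]
tool_rot: [-0.108, -3.139, -0.001]
wrist_force: [-3.5, 1.6, -0.2]
grip_width: 0.0132
grasp_force: 58.8
```

>>> jog_arm --moves '[{"x": -0.15,"y": 0,"z": 0,"ax": 0,"ay": 0,"az": 0,"grip": 0},{"x": -0.15,"y": 0,"z": 0,"ax": 0,"ay": 0,"az": 0,"grip": 0},{"x": -0.15,"y": 0,"z": 0,"ax": 0,"ay": 0,"az": 0,"grip": 0},{"x": -0.15,"y": 0,"z": 0,"ax": 0,"ay": 0,"az": 0,"grip": 0},{"x": -0.15,"y": 0,"z": 0,"ax": 0,"ay": 0,"az": 0,"grip": 0},{"x": -0.15,"y": 0,"z": 0,"ax": 0,"ay": 0,"az": 0,"grip": 0},{"x": -0.15,"y": 0,"z": 0,"ax": 0,"ay": 0,"az": 0,"grip": 0},{"x": -0.15,"y": 0,"z": 0,"ax": 0,"ay": 0,"az": 0,"grip": 0}]'

```text
time_s: 13.25
tcp_pos: [0.5228, 0.0037, 0.0376]
tool_rot: [-0.107, -3.139, -0.001]
wrist_force: [-4.3, 1.9, -0.5]
grip_width: 0.0136
grasp_force: 58.8
```

Run:
```python
from h import *
M=np.array([.657,-.006]);u=np.array([.9977,-.068])
plan(tuple(M+u*(-.045))+(.0374,),np.pi-.068)
```

```text
t 13.25 tcp [0.5228 0.0037 0.0376] q [ 0.01  0.2  -0.39  0.98  0.    0.08] F [-4.31  1.85 -0.47]
turn units [ 0.005 -0.007 -0.003] shift units [-2.986 -0.019  0.008]
```

>>> jog_arm --moves '[{"x": -0.15,"y": 0,"z": 0,"ax": 0,"ay": 0,"az": 0,"grip": 0},{"x": -0.15,"y": 0,"z": 0,"ax": 0,"ay": 0,"az": 0,"grip": 0},{"x": -0.15,"y": 0,"z": 0,"ax": 0,"ay": 0,"az": 0,"grip": 0},{"x": -0.15,"y": 0,"z": 0,"ax": 0,"ay": 0,"az": 0,"grip": 0},{"x": -0.15,"y": 0,"z": 0,"ax": 0,"ay": 0,"az": 0,"grip": 0},{"x": -0.15,"y": 0,"z": 0,"ax": 0,"ay": 0,"az": 0,"grip": 0},{"x": -0.15,"y": 0,"z": 0,"ax": 0,"ay": 0,"az": 0,"grip": 0},{"x": -0.15,"y": 0,"z": 0,"ax": 0,"ay": 0,"az": 0,"grip": 0}]'

```text
time_s: 14.05
tcp_pos: [0.5593, 0.0008, 0.0378]
tool_rot: [0.108, 3.139, -0.0]
wrist_force: [-3.3, 1.8, -1.8]
grip_width: 0.0131
grasp_force: 58.5
```

>>> jog_arm --moves '[{"x": -0.15,"y": 0,"z": 0,"ax": 0,"ay": 0,"az": 0,"grip": 0},{"x": -0.15,"y": 0,"z": 0,"ax": 0,"ay": 0,"az": 0,"grip": 0},{"x": -0.15,"y": 0,"z": 0,"ax": 0,"ay": 0,"az": 0,"grip": 0},{"x": -0.15,"y": 0,"z": 0,"ax": 0,"ay": 0,"az": 0,"grip": 0},{"x": -0.15,"y": 0,"z": 0,"ax": 0,"ay": 0,"az": 0,"grip": 0},{"x": -0.12,"y": 0,"z": 0,"ax": 0,"ay": 0,"az": 0,"grip": 0},{"x": -0.1,"y": 0,"z": 0,"ax": 0,"ay": 0,"az": 0,"grip": 0}]'

```text
time_s: 14.75
tcp_pos: [0.5883, -0.0012, 0.0379]
tool_rot: [0.108, 3.139, -0.0]
wrist_force: [-2.8, -1.1, -2.1]
grip_width: 0.0136
grasp_force: 58.5
```

Run:
```python
from h import *
M=np.array([.657,-.006]);u=np.array([.9977,-.068])
plan(tuple(M+u*(-.045))+(.0374,),np.pi-.068)
```

```text
t 14.75 tcp [ 0.5883 -0.0012  0.0379] q [-0.    0.31 -0.24  1.02 -0.    0.07] F [-2.8  -1.12 -2.08]
turn units [-0.003  0.005 -0.008] shift units [-0.794 -0.004  0.018]
```

>>> jog_arm --moves '[{"x": -0.06,"y": 0,"z": 0,"ax": 0,"ay": 0,"az": 0,"grip": 0},{"x": -0.05,"y": 0,"z": 0,"ax": 0,"ay": 0,"az": 0,"grip": 0},{"x": -0.05,"y": 0,"z": 0,"ax": 0,"ay": 0,"az": 0,"grip": 0},{"x": -0.04,"y": 0,"z": 0,"ax": 0,"ay": 0,"az": 0,"grip": 0},{"x": -0.04,"y": 0,"z": 0,"ax": 0,"ay": 0,"az": 0,"grip": 0}]'

```text
time_s: 15.25
tcp_pos: [0.5952, -0.0015, 0.0379]
tool_rot: [0.108, 3.139, 0.0]
wrist_force: [-2.1, 0.2, -2.5]
grip_width: 0.0131
grasp_force: 58.5
```

>>> jog_arm --moves '[{"x": -0.03,"y": 0,"z": 0,"ax": 0,"ay": 0,"az": 0,"grip": 0},{"x": -0.03,"y": 0,"z": 0,"ax": 0,"ay": 0,"az": 0,"grip": 0},{"x": -0.03,"y": 0,"z": 0,"ax": 0,"ay": 0,"az": 0,"grip": 0}]'

```text
time_s: 15.55
tcp_pos: [0.5979, -0.0017, 0.038]
tool_rot: [0.108, 3.139, 0.0]
wrist_force: [-2.1, -0.4, -2.7]
grip_width: 0.0132
grasp_force: 58.5
```

>>> jog_arm --moves '[{"x": -0.03,"y": 0,"z": 0,"ax": 0,"ay": 0,"az": 0,"grip": 0},{"x": -0.03,"y": 0,"z": 0,"ax": 0,"ay": 0,"az": 0,"grip": 0},{"x": -0.03,"y": 0,"z": 0,"ax": 0,"ay": 0,"az": 0,"grip": 0}]'

```text
time_s: 15.85
tcp_pos: [0.6005, -0.0018, 0.0377]
tool_rot: [0.108, 3.14, 0.0]
wrist_force: [-2.6, 0.0, -2.9]
grip_width: 0.0132
grasp_force: 58.4
```

>>> jog_arm --moves '[{"x": -0.03,"y": 0,"z": 0,"ax": 0,"ay": 0,"az": 0,"grip": 0},{"x": -0.03,"y": 0,"z": 0,"ax": 0,"ay": 0,"az": 0,"grip": 0},{"x": -0.03,"y": 0,"z": 0,"ax": 0,"ay": 0,"az": 0,"grip": 0}]'

```text
time_s: 16.15
tcp_pos: [0.6033, -0.0021, 0.0378]
tool_rot: [0.108, 3.139, 0.0]
wrist_force: [-1.4, 0.1, -4.9]
grip_width: 0.0134
grasp_force: 58.3
```

>>> jog_arm --moves '[{"x": -0.03,"y": 0,"z": 0,"ax": 0,"ay": 0,"az": 0,"grip": 0},{"x": -0.03,"y": 0,"z": 0,"ax": 0,"ay": 0,"az": 0,"grip": 0},{"x": -0.03,"y": 0,"z": 0,"ax": 0,"ay": 0,"az": 0,"grip": 0}]'

```text
time_s: 16.45
tcp_pos: [0.606, -0.0022, 0.0379]
tool_rot: [0.108, 3.139, 0.0]
wrist_force: [-1.5, 0.2, -4.5]
grip_width: 0.013
grasp_force: 58.3
```

>>> jog_arm --moves '[{"x": -0.03,"y": 0,"z": 0,"ax": 0,"ay": 0,"az": 0,"grip": 0},{"x": -0.03,"y": 0,"z": 0,"ax": 0,"ay": 0,"az": 0,"grip": 0},{"x": -0.03,"y": 0,"z": 0,"ax": 0,"ay": 0,"az": 0,"grip": 0}]'

```text
time_s: 16.75
tcp_pos: [0.6087, -0.0025, 0.038]
tool_rot: [0.108, 3.139, 0.0]
wrist_force: [-1.1, 0.9, -4.4]
grip_width: 0.0132
grasp_force: 58.3
```

>>> jog_arm --moves '[{"x": -0.03,"y": 0,"z": 0,"ax": 0,"ay": 0,"az": 0,"grip": 0},{"x": -0.03,"y": 0,"z": 0,"ax": 0,"ay": 0,"az": 0,"grip": 0},{"x": -0.03,"y": 0,"z": 0,"ax": 0,"ay": 0,"az": 0,"grip": 0}]'

```text
time_s: 17.05
tcp_pos: [0.6104, -0.0026, 0.0379]
tool_rot: [-0.108, -3.139, -0.0]
wrist_force: [-7.1, 0.4, -0.0]
grip_width: 0.0133
grasp_force: 58.6
```

Felt the stop: the force jumped from about 1 N to 7 N. I'll hold briefly.

>>> jog_arm --moves '[{"x": 0,"y": 0,"z": 0,"ax": 0,"ay": 0,"az": 0,"grip": 0},{"x": 0,"y": 0,"z": 0,"ax": 0,"ay": 0,"az": 0,"grip": 0},{"x": 0,"y": 0,"z": 0,"ax": 0,"ay": 0,"az": 0,"grip": 0}]'

```text
time_s: 17.35
tcp_pos: [0.6105, -0.0026, 0.0379]
tool_rot: [-0.108, -3.139, -0.0]
wrist_force: [-5.6, 0.4, -2.2]
grip_width: 0.0131
grasp_force: 58.6
```

>>> jog_arm --moves '[{"x": 0.05,"y": 0,"z": 0,"ax": 0,"ay": 0,"az": 0,"grip": 0},{"x": 0.1,"y": 0,"z": 0,"ax": 0,"ay": 0,"az": 0,"grip": 0},{"x": 0.2,"y": 0,"z": 0,"ax": 0,"ay": 0,"az": 0,"grip": 0},{"x": 0.2,"y": 0,"z": 0,"ax": 0,"ay": 0,"az": 0,"grip": 0},{"x": 0.25,"y": 0,"z": 0,"ax": 0,"ay": 0,"az": 0,"grip": 0},{"x": 0.25,"y": 0,"z": 0,"ax": 0,"ay": 0,"az": 0,"grip": 0},{"x": 0.25,"y": 0,"z": 0,"ax": 0,"ay": 0,"az": 0,"grip": 0},{"x": 0.25,"y": 0,"z": 0,"ax": 0,"ay": 0,"az": 0,"grip": 0}]'

```text
time_s: 18.15
tcp_pos: [0.5647, 0.0005, 0.0385]
tool_rot: [0.108, 3.138, -0.0]
wrist_force: [0.0, -0.3, -1.6]
grip_width: 0.0132
grasp_force: 58.7
```

>>> jog_arm --moves '[{"x": 0.3,"y": 0,"z": 0,"ax": 0,"ay": 0,"az": 0,"grip": 0},{"x": 0.4,"y": 0,"z": 0,"ax": 0,"ay": 0,"az": 0,"grip": 0},{"x": 0.6,"y": 0,"z": 0,"ax": 0,"ay": 0,"az": 0,"grip": 0},{"x": 0.8,"y": 0,"z": 0,"ax": 0,"ay": 0,"az": 0,"grip": 0},{"x": 0.8,"y": 0,"z": 0,"ax": 0,"ay": 0,"az": 0,"grip": 0},{"x": 0.8,"y": 0,"z": 0,"ax": 0,"ay": 0,"az": 0,"grip": 0},{"x": 0.8,"y": 0,"z": 0,"ax": 0,"ay": 0,"az": 0,"grip": 0},{"x": 0.5,"y": 0,"z": 0,"ax": 0,"ay": 0,"az": 0,"grip": 0}]'

```text
time_s: 18.95
tcp_pos: [0.4131, 0.0109, 0.0378]
tool_rot: [0.108, 3.14, -0.0]
wrist_force: [0.2, 0.0, -0.5]
grip_width: 0.0134
grasp_force: 58.7
```

>>> jog_arm --moves '[{"x": 0.2,"y": 0,"z": -0.4,"ax": 0,"ay": 0,"az": 0,"grip": 0},{"x": 0,"y": 0,"z": -0.6,"ax": 0,"ay": 0,"az": 0,"grip": 0},{"x": 0,"y": 0,"z": -0.2,"ax": 0,"ay": 0,"az": 0,"grip": 0},{"x": 0,"y": 0,"z": 0,"ax": 0,"ay": 0,"az": 0,"grip": 0}]'

```text
time_s: 19.35
tcp_pos: [0.411, 0.0113, 0.0754]
tool_rot: [0.108, 3.136, 0.0]
wrist_force: [-0.2, 0.2, -1.4]
grip_width: 0.0132
grasp_force: 58.7
```

Run:
```python
from h import *
plan((.4844,.268,.0739),np.pi-.054)
c=cap('side','side2')
cv2.imwrite('pics/c5.png',cv2.resize(c['frame'][130:250,205:325],None,fx=5,fy=5,interpolation=cv2.INTER_CUBIC))
```

```text
t 19.35 tcp [0.411  0.0113 0.0754] q [ 0.03 -0.04 -0.56  1.05 -0.    0.1 ] F [-0.24  0.19 -1.44]
turn units [ 0.003  0.038 -0.142] shift units [-1.981  8.677  0.05 ]
```

View pics/c5.png

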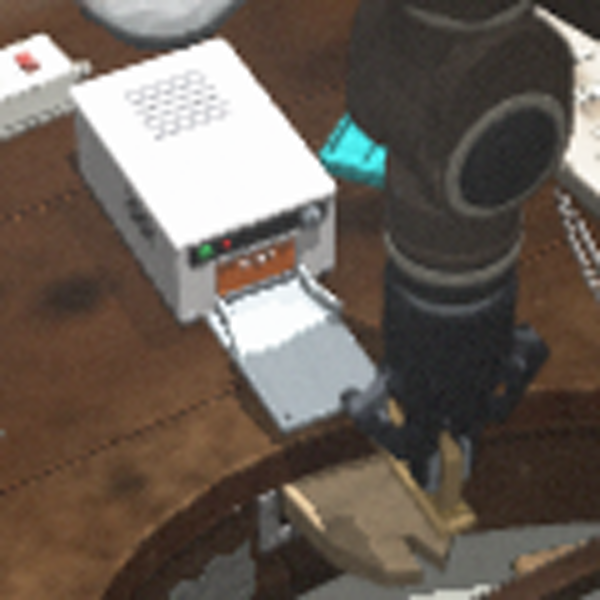

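Crop shows the apron empty and the orange flap shut at (257,265). Now I'll return the stick to where it stood.

>>> jog_arm --moves '[{"x": 0,"y": 0.3,"z": 0,"ax": 0,"ay": 0.04,"az": -0.14,"grip": 0},{"x": -0.2,"y": 0.8,"z": 0,"ax": 0,"ay": 0,"az": 0,"grip": 0},{"x": -0.25,"y": 1,"z": 0,"ax": 0,"ay": 0,"az": 0,"grip": 0},{"x": -0.25,"y": 1,"z": 0,"ax": 0,"ay": 0,"az": 0,"grip": 0},{"x": -0.25,"y": 1,"z": 0,"ax": 0,"ay": 0,"az": 0,"grip": 0},{"x": -0.25,"y": 1,"z": 0,"ax": 0,"ay": 0,"az": 0,"grip": 0},{"x": -0.25,"y": 1,"z": 0,"ax": 0,"ay": 0,"az": 0,"grip": 0},{"x": -0.25,"y": 1,"z": 0,"ax": 0,"ay": 0,"az": 0,"grip": 0}]'

```text
time_s: 20.2
tcp_pos: [0.4715, 0.223, 0.0725]
tool_rot: [-0.083, -3.135, 0.001]
wrist_force: [0.8, -0.4, -0.7]
grip_width: 0.0133
grasp_force: 58.9
```

>>> jog_arm --moves '[{"x": -0.2,"y": 1,"z": 0,"ax": 0,"ay": 0,"az": 0,"grip": 0},{"x": -0.1,"y": 0.5,"z": 0,"ax": 0,"ay": 0,"az": 0,"grip": 0},{"x": 0,"y": 0.1,"z": 0,"ax": 0,"ay": 0,"az": 0,"grip": 0},{"x": 0,"y": 0,"z": 0,"ax": 0,"ay": 0,"az": 0,"grip": 0},{"x": 0,"y": 0,"z": 0.4,"ax": 0,"ay": 0,"az": 0,"grip": 0},{"x": 0,"y": 0,"z": 0.5,"ax": 0,"ay": 0,"az": 0,"grip": 0},{"x": 0,"y": 0,"z": 0.3,"ax": 0,"ay": 0,"az": 0,"grip": 0},{"x": 0,"y": 0,"z": 0,"ax": 0,"ay": 0,"az": 0,"grip": 0}]'

```text
time_s: 21.0
tcp_pos: [0.482, 0.2671, 0.0358]
tool_rot: [-0.087, -3.134, 0.003]
wrist_force: [0.2, 0.2, -0.9]
grip_width: 0.0135
grasp_force: 58.9
```

```bash
python3 -c "
from h import *
plan((.4844,.268,.0289),np.pi-.054)"
```

```text
t 21.0 tcp [0.482  0.2671 0.0358] q [ 0.5   0.25 -0.32  1.    0.    0.56] F [ 0.19  0.16 -0.88]
turn units [-0.017 -0.062 -0.012] shift units [-0.079  0.035  0.23 ]
```

>>> jog_arm --moves '[{"x": 0,"y": 0,"z": 0.08,"ax": 0,"ay": -0.06,"az": 0,"grip": 0},{"x": 0,"y": 0,"z": 0.06,"ax": 0,"ay": 0,"az": 0,"grip": 0},{"x": 0,"y": 0,"z": 0.05,"ax": 0,"ay": 0,"az": 0,"grip": 0},{"x": 0,"y": 0,"z": 0.03,"ax": 0,"ay": 0,"az": 0,"grip": 0},{"x": 0,"y": 0,"z": 0,"ax": 0,"ay": 0,"az": 0,"grip": 0}]'

```text
time_s: 21.5
tcp_pos: [0.4833, 0.2687, 0.0311]
tool_rot: [0.085, 3.138, 0.0]
wrist_force: [-0.2, -0.6, -0.6]
grip_width: 0.0136
grasp_force: 58.9
```

>>> jog_arm --moves '[{"x": 0,"y": 0,"z": 0.04,"ax": 0,"ay": 0,"az": 0,"grip": 0},{"x": 0,"y": 0,"z": 0.03,"ax": 0,"ay": 0,"az": 0,"grip": 0},{"x": 0,"y": 0,"z": 0,"ax": 0,"ay": 0,"az": 0,"grip": 0},{"x": 0,"y": 0,"z": 0,"ax": 0,"ay": 0,"az": 0,"grip": 0}]'

```text
time_s: 21.9
tcp_pos: [0.4833, 0.2686, 0.0289]
tool_rot: [0.085, 3.138, -0.0]
wrist_force: [-0.2, 0.0, -0.7]
grip_width: 0.0134
grasp_force: 59.1
```

>>> jog_arm --moves '[{"x": 0,"y": 0,"z": 0.03,"ax": 0,"ay": 0,"az": 0,"grip": 0},{"x": 0,"y": 0,"z": 0,"ax": 0,"ay": 0,"az": 0,"grip": 0}]'

```text
time_s: 22.1
tcp_pos: [0.4833, 0.2687, 0.0288]
tool_rot: [0.085, 3.137, 0.0]
wrist_force: [-3.0, -0.9, 5.2]
grip_width: 0.0135
grasp_force: 59.8
```

The base is on the bench with 5 N of contact. I'll release and rise.

>>> jog_arm --moves '[{"x": 0,"y": 0,"z": 0,"ax": 0,"ay": 0,"az": 0,"grip": 0.3},{"x": 0,"y": 0,"z": 0,"ax": 0,"ay": 0,"az": 0,"grip": 0.6},{"x": 0,"y": 0,"z": 0,"ax": 0,"ay": 0,"az": 0,"grip": 0.8},{"x": 0,"y": 0,"z": 0,"ax": 0,"ay": 0,"az": 0,"grip": 0.8},{"x": 0,"y": 0,"z": 0,"ax": 0,"ay": 0,"az": 0,"grip": 0.8},{"x": 0,"y": 0,"z": 0,"ax": 0,"ay": 0,"az": 0,"grip": 0.8}]'

```text
time_s: 22.7
tcp_pos: [0.4833, 0.2686, 0.028]
tool_rot: [0.085, 3.138, -0.0]
wrist_force: [0.0, 0.3, -0.4]
grip_width: 0.0683
grasp_force: 0.0
```

>>> jog_arm --moves '[{"x": 0,"y": 0,"z": -0.3,"ax": 0,"ay": 0,"az": 0,"grip": 0.8},{"x": 0,"y": 0,"z": -0.8,"ax": 0,"ay": 0,"az": 0,"grip": 0.8},{"x": 0,"y": 0,"z": -1,"ax": 0,"ay": 0,"az": 0,"grip": 0.8},{"x": 0,"y": 0,"z": -1,"ax": 0,"ay": 0,"az": 0,"grip": 0.8},{"x": 0,"y": 0,"z": -1,"ax": 0,"ay": 0,"az": 0,"grip": 0.8},{"x": 0,"y": 0,"z": -1,"ax": 0,"ay": 0,"az": 0,"grip": 0.8},{"x": 0,"y": 0,"z": -0.5,"ax": 0,"ay": 0,"az": 0,"grip": 0.8},{"x": 0,"y": 0,"z": 0,"ax": 0,"ay": 0,"az": 0,"grip": 0.8}]'

```text
time_s: 23.5
tcp_pos: [0.484, 0.2693, 0.1994]
tool_rot: [0.085, 3.133, 0.004]
wrist_force: [0.8, 0.6, -1.0]
grip_width: 0.0682
grasp_force: 0.0
```

Run:
```python
from h import *
c=cap('wrist','w9'); s=cap('side','side9')
im=np.zeros((384,800,3),np.uint8); im[:,:460]=c['frame'][:,:460]
im[:340,465:800]=cv2.resize(s['frame'][140:275,180:313],(335,340),interpolation=cv2.INTER_CUBIC)
cv2.imwrite('pics/c9.png',im)
```

```text
(no output)
```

View pics/c9.png

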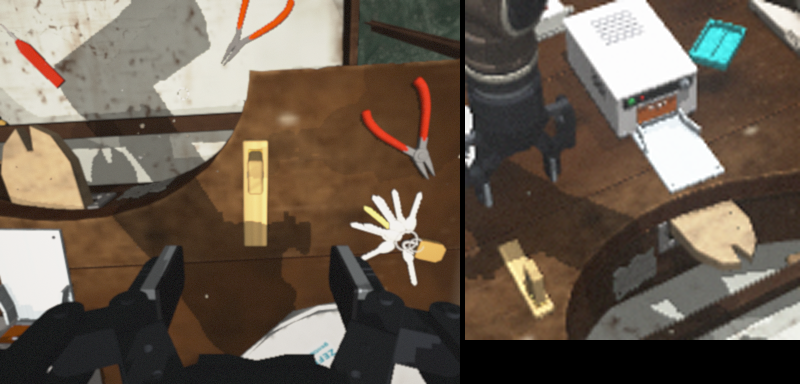

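The stick stands on its base at (255,193), the flap is shut and the apron is empty. Pliers and keys have not moved.

```bash
python3 -c "
from plant import r
print(r.close_job())"
```

```text
the job is handed in; nothing more can be done
None
```

I pushed the tray through the flap until it pressed on the rubber stop, about 7 N at most at the wrist. The flap then closed behind it, the stick is back standing on its base where it was, and the job is handed in (about 24 s). The pins were last seen in the tray before it went in.

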